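# Vent the seed case with the wedge

### The job

Air the seed case on the bench: slide the little shutter on its front fully aside, then take the wooden wedge by its post and push it, thin end first and flat along the ledge, into the uncovered notch under the lid until the lid just lifts off the case, its front edge about 7 mm up (lift it with the wedge alone, never far up and never by hand). Finish while still holding the wedge there by its post, the shutter still open; leave everything else on the bench where it is, including the flat tamper that looks a little like the wedge.

Things in the scene. Friction and masses are not known exactly. Their poses are not given: they have to be found in the camera images.
- case: Fixed low wooden seed case; origin at the centre of the underside of its box, on the bench; x points from front to back, y to the left as seen by the robot, z up. Box 190 mm deep (x -95 to 95 mm), 280 mm wide, hollow, walls 72 mm high, 15 mm thick. In front of it a full-width flat ledge, top at z = 60 mm, x -185 to -95 mm.
- notch (a point): Middle of the floor of the notch in the case's front wall, at the front face: x -95, y -50, z 60 mm of the case, level with the ledge. The notch is 70 mm wide (along y), 12 mm high (up to the underside of the shut lid) and opens into the hollow case.
- lid (a joint): Hinge of the lid along the back top edge of the case (x = 95 mm, z = 72 mm): wooden frame 18 mm thick with a clear pane, as large as the box, about 0.7 kg, held down by its weight only. 0 rad = shut on the case, grows as the front rises; 0.01 rad raises the front edge 1.9 mm.
- lid_front (a point): Lower front edge of the lid above the middle of the notch; shut, it is at x = -95, y = -50, z = 72 mm in the case's frame, and it rests on the slope of the wedge once that is pushed in.
- shutter (a joint): Slide of the shutter, in m: 0 = covers the notch, 0.12 = fully open; it slides along the case's +y (to the left seen from the front, where the robot stands). Light friction, about 1.2 N; it stays where it is left.
- shutter_tab (a point): Centre of the upright wooden tab of the shutter: 14 mm along the case's x, 22 mm along y, 45 mm high; axes as the case's. Shut, it is at x -104, y -50, z 110 mm of the case. Below it the shutter's aluminium plate, 8 mm thick, 90 mm wide, 27 mm high, stands on the ledge.
- wedge_post (a point): Centre of the square post of the loose wooden wedge, where it is to be grasped: 30 mm along the wedge's x, 24 mm along its y, 48 mm high, top 24 mm above this point, and 51 mm above the underside of the wedge. x points along the wedge to its thin end, z up.
- wedge: The loose wooden wedge, 120 mm long in x, 44 mm wide, about 90 g; origin at the centre of its underside. Thin end (3 mm thick) at x = 60 mm, its top rises evenly over 85 mm to 27 mm thick at x = -25 mm and is level from there to x = -60 mm; the post stands on the thick end, its axis at x = -43 mm.
- wedge_toe (a point): Middle of the underside edge of the wedge's thin end, 103 mm ahead of the post's axis and 51 mm below its centre.
- tamper: Bystander: flat wooden seed tamper, 120 x 60 x 20 mm, not tapered, with a round post 24 mm thick and 50 mm high in its middle; origin at the centre of its underside.
- saucer: Bystander: stoneware pot saucer, 148 mm across, 26 mm high; origin under its centre.
- dibber: Bystander: wooden dibber lying down, about 195 mm long with a 90 mm cross handle, 28 mm high; origin near the handle, on the bench.
- scoop: Bystander: small aluminium hand scoop, 210 mm long, lying across a grey silicone trivet (170 mm square, 7 mm thick); origin on its underside.
- pots: Bystander: stack of nested black nursery pots, 111 mm across, about 165 mm high; origin under its centre.
- claypot: Bystander: terracotta pot, 100 mm across, 90 mm high; origin under its centre.
Things that resemble listed ones, but are neither listed nor needed, are in the scene too. What is shaped like the wedge but orange or turquoise is not meant.

How it is judged (in metres and radians):
On the way, in this order (a step that is already met when the one before it is completed fails the run):
1. the shutter is slid fully aside (at least 100 of 120 mm) with the lid still shut (value of joint shutter above 0.1 m and value of joint lid below 0.006 rad), for 0.2 s.
2. the held wedge, lying flat with its thin end in the notch, carries the lid just off the case (value of joint lid between 0.016 and 0.058 rad and contact force between wedge and lid above 1 N and value of joint shutter above 0.1 m and contact force between the fingers and wedge above 2 N and angle between wedge's own z axis and vertical below 0.12 rad and x of wedge_toe in the frame of case above -0.075 m and contact force between each of the arm, the fingers and lid below 0.5 N), for 0.3 s.
At the end, for the whole second after the job is handed in: Lid at rest, its front edge raised 3 to 11 mm (0.016 to 0.058 rad), resting on the wedge (over 1 N) and not touched by the robot; fingers hold the wedge (over 2 N), flat within 0.12 rad, thin end 20 mm or more inside the case front; shutter 100 mm or more open (all of step 2 and velocity of joint lid between -0.04 and 0.04 rad/s and linear speed of wedge below 0.01 m/s); the arm keeps its last pose, push and grip.
It fails at once if the lid is thrown up more than about 18 mm at its front edge (value of joint lid above 0.095 rad).
It fails at once if the hand or arm, not the wedge, lifts the lid (value of joint lid above 0.01 rad and contact force between any of the arm, the fingers and lid above 1 N).
It fails at once if the tamper, saucer, dibber, scoop, nursery pots or clay pot is moved more than 30 mm (distance of any of tamper, saucer, dibber, scoop, pots, claypot from where it was at the start of the episode above 0.03 m).
It also fails if it takes over 54 s, if anything falls off the work surface, if the arm or the gripper's body presses on something with over 40 N, if the wrist force passes 120 N, or if a joint passes its speed limit or range.

### The arm

A 6-joint arm with a two-finger parallel gripper is mounted at the origin on the work surface. World frame = base frame: x ahead of the robot, y to its left, z up, the work surface at z = 0. Lengths are in m, angles in degrees, forces in N, time in s.
With the tool pointing down it reaches from about 0.325 to 0.85 m from the base axis. Payload 4.4 kg.
Tool frame: the origin (TCP) lies on the mounting face of the last link; the fingertips stand 199 mm ahead of it and the grasp point (between the pads) lies 180 mm ahead of it; z points along the fingers, y is the line along which they close (so a half turn about z gives the same grasp; the last joint's range is limited). The gripper opens to 94 mm and grips with 3 to 60 N. Pads are 16 mm wide; open, the fingers measure 119 mm over their backs; the gripper's body (75 mm by 177 mm) begins 78 mm behind the grasp point.
Start: joints at [-71.82, 11.837, 88.321, -0, 79.842, -8.623], TCP at [0.259, -0.513, 0.405] pointing down, gripper open.
Joint ranges: [-156.59, 156.59], [-49.26, 127.26], [12.9, 141.05], [-63.56, 243.56], [4.71, 150.69], [-161.64, 161.64]. Speed limits (degrees/s): [159.86, 159.86, 180, 180, 180, 180].

### API

Orientations are given as [roll, pitch, yaw] about the fixed x, y, z axes, in that order (R = Rz(yaw) Ry(pitch) Rx(roll)).
In Python, from rig import env gives the robot as it stands. Calls block until the motion is done:
- env.goto(position, orientation): joint-space move of the TCP to a pose.
- env.movel(position, rot=None, speed=0.15, f_stop=None): straight line of the TCP; rot=None keeps the orientation; speed is the mean speed in m/s. With f_stop (N) it stops when the force on the tool has changed by that much, and returns True; else False.
- env.move_j(angles): joint-space move.
- env.release() and env.grasp(f_grip=None): open the fingers fully, or close them until they stop; f_grip is the grip in N (None keeps the last).
- env.sleep(seconds).
- env.ik(position, orientation): joint angles nearest the present ones, or None.
- env.get_state(): the state.
- env.snapshot(name): name is "scene" or "top"; returns a dict with "image" (420x560x3 uint8, red, green, blue), "vertical_fov" (degrees; the focal length in pixels is half the picture's height over the tangent of half this angle, whatever the lens; pixels are square), "cx", "cy" (the principal point, pixels), "eye" and "attitude" of the camera in the world. Camera axes: x right, y down, z forward; pixel columns grow to the right and rows downward; lengths in m; the calibration is good to about 2 mm. A picture is of the moment at which its call begins. There is no depth.
A pose or a line that the arm cannot do raises env.MotionError and nothing moves.
- env.close_job(): hands the job in; it is judged then, once.
Trained networks look in a picture, given as the dict that the camera call returned (one of the last four; its "shot" number tells which), for a name from the list of things; names that differ only in an ending like _2 or _b are one class to them, and where a whole thing is asked for, a point or a joint stands for the part that bears it (a point fixed in the world has none). Each returns a list of dicts, best first, with "p" (0 to 1); they miss things now and then, are a little off and sometimes report something else, mostly with a low value. They report only what shows in the picture. A call takes as long as a camera call. They do not tell look-alikes from the thing itself.
- env.find_in(picture, query): "at" ([column, row] in pixels, amid what is visible of it).
The state is a dict: "clock": time; "joint_pos": joint angles; "qd": joint speeds; "effort": joint torques, N m; "position": TCP position; "eef_rot": TCP orientation; "contact_force": force on the tool from outside, world axes, zero at the start; "ft_torque": the same for the moment, N m; "gripper_width": finger opening in m; "grasp_force": force on a finger pad.
Only numpy, scipy, OpenCV 4.12 (cv2) and the standard library are available. Lean on these libraries where they do the work, as an engineer would, in place of code of your own. Each camera call takes 0.05 s, during which the arm holds its last target. There are 200 camera calls.

## Working session

There is one attempt and no reset: what is moved stays moved. The work goes in short steps, each a Python script; the robot and the scene stay as the last script left them, time stands still between calls to the robot, and variables do not carry over. Pictures are saved under pics/ and viewed, at most 10 in all, crops included, and the job is handed in when it is done.

```bash
mkdir -p pics; cat > h.py <<'E'
import numpy as np, cv2
from rig import env
from scipy.spatial.transform import Rotation as R
def cam(p):
    A=np.array(p["attitude"],float)
    if A.shape==(3,3): M=A
    elif A.size==4: M=R.from_quat(A).as_matrix()
    else: M=R.from_euler('xyz',A,degrees=True).as_matrix()
    f=p["image"].shape[0]/2/np.tan(np.radians(p["vertical_fov"]/2))
    return np.array(p["eye"]),M,f
def ray(p,uv,z):
    e,M,f=cam(p); d=M@np.array([(uv[0]-p["cx"])/f,(uv[1]-p["cy"])/f,1]); return e+d*(z-e[2])/d[2]
def proj(p,X):
    e,M,f=cam(p); c=(np.atleast_2d(X)-e)@M; return c[:,:2]/c[:,2:]*f+[p["cx"],p["cy"]]
def tri(ps,uvs):
    A=np.zeros((3,3));b=np.zeros(3)
    for p,uv in zip(ps,uvs):
        e,M,f=cam(p); d=M@np.array([(uv[0]-p["cx"])/f,(uv[1]-p["cy"])/f,1]); d/=np.linalg.norm(d)
        P=np.eye(3)-np.outer(d,d);A+=P;b+=P@e
    return np.linalg.solve(A,b)
def save(n,img): cv2.imwrite(f"pics/{n}.png",cv2.cvtColor(np.ascontiguousarray(img),cv2.COLOR_RGB2BGR))
E
python3 - <<'E'
from h import *
import pickle
ps={}
for n in("scene","top"):
    p=env.snapshot(n);ps[n]=p;save(n,p["image"])
    print(n,{k:v for k,v in p.items() if k!="image"})
    for q in("case","notch","lid_front","shutter_tab","wedge_post","wedge","wedge_toe","tamper"):
        print(q,[(np.round(d["at"],1).tolist(),round(d["p"],2)) for d in env.find_in(p,q)][:5])
pickle.dump(ps,open("ps.pkl","wb"))
print(env.get_state())
E
```

```text
scene {'vertical_fov': 43.40137577923267, 'cx': 276.55837876199456, 'cy': 208.83781237753897, 'eye': array([1.10783623, 1.10726319, 1.85876066]), 'attitude': array([-144.8125387 ,   -0.94520682,  152.75130513]), 'shot': 1}
case [([242.8, 218.2], 0.94), ([315.9, 280.8], 0.63)]
notch [([248.1, 221.4], 0.72)]
lid_front [([237.0, 218.5], 0.86), ([244.6, 166.6], 0.57)]
shutter_tab [([256.0, 201.5], 0.67)]
wedge_post [([312.0, 279.9], 0.8), ([384.5, 258.7], 0.74), ([366.4, 293.1], 0.7), ([383.4, 340.1], 0.62), ([347.0, 257.4], 0.59)]
wedge [([386.1, 336.2], 0.94), ([317.6, 278.6], 0.89), ([384.3, 257.0], 0.74), ([371.0, 293.7], 0.72)]
wedge_toe [([314.4, 283.4], 0.76), ([386.5, 257.8], 0.76), ([349.2, 260.0], 0.73), ([244.5, 221.3], 0.63), ([382.6, 336.6], 0.6)]
tamper [([247.3, 167.1], 0.72), ([313.6, 281.4], 0.65)]
top {'vertical_fov': 47.41208846338908, 'cx': 279.5088527496798, 'cy': 209.52163466375103, 'eye': array([0.22482176, 0.01902948, 1.77962527]), 'attitude': array([-1.70629986e+02,  6.28810932e-02, -9.03722288e+01]), 'shot': 2}
case []
notch [([290.1, 180.5], 0.78)]
lid_front [(
[... 491 characters left out ...]
215.5], 0.62)]
{'clock': 0.9, 'joint_pos': array([-7.18206004e+01,  1.18357606e+01,  8.83217023e+01,  1.62892539e-04,
        7.98407394e+01, -8.62213669e+00]), 'qd': array([-0.00151867, -0.05659787,  0.09602504, -0.04317185,  0.01090232,
       -0.10274945]), 'effort': array([ 1.49944281e-04, -3.70876873e+01, -2.81768024e+01,  6.98885182e-02,
        2.75187346e-02, -1.33134344e-05]), 'position': array([ 0.25926676, -0.51323173,  0.40465988]), 'eef_rot': array([1.79998199e+02, 1.10971905e-04, 2.68015075e+01]), 'contact_force': array([-0.53140585, -0.11447497, -0.0937195 ]), 'ft_torque': array([ 0.00038675,  0.01171527, -0.00213622]), 'grasp_force': 0.0, 'gripper_width': 0.09369788224632414}
```

```bash
python3 - <<'E'
import pickle,cv2
ps=pickle.load(open("ps.pkl","rb"))
from h import save
t=ps["top"]["image"]; s=ps["scene"]["image"]
save("t2",cv2.resize(t[100:340,80:400],None,fx=2.5,fy=2.5,interpolation=cv2.INTER_CUBIC))
save("s2",cv2.resize(s[120:360,140:460],None,fx=2.5,fy=2.5,interpolation=cv2.INTER_CUBIC))
E
```

```text
(no output)
```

View pics/t2.png

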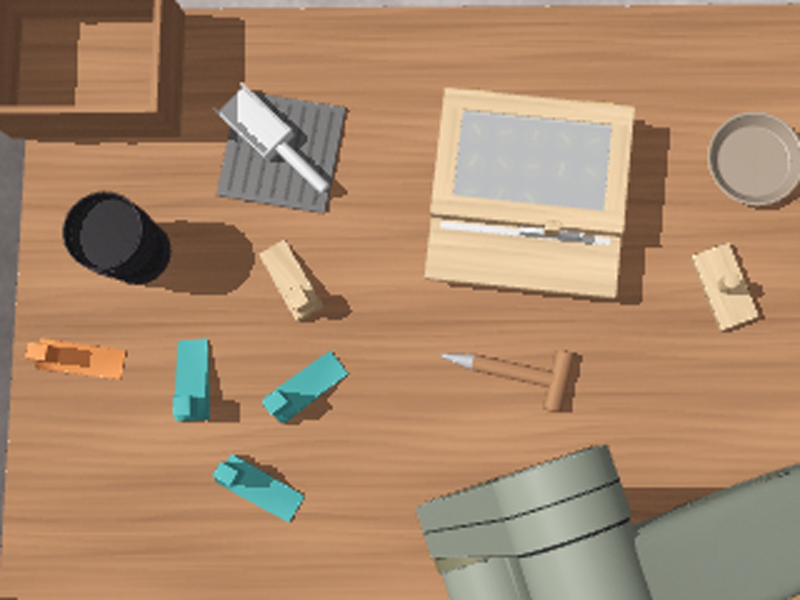

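View pics/s2.png

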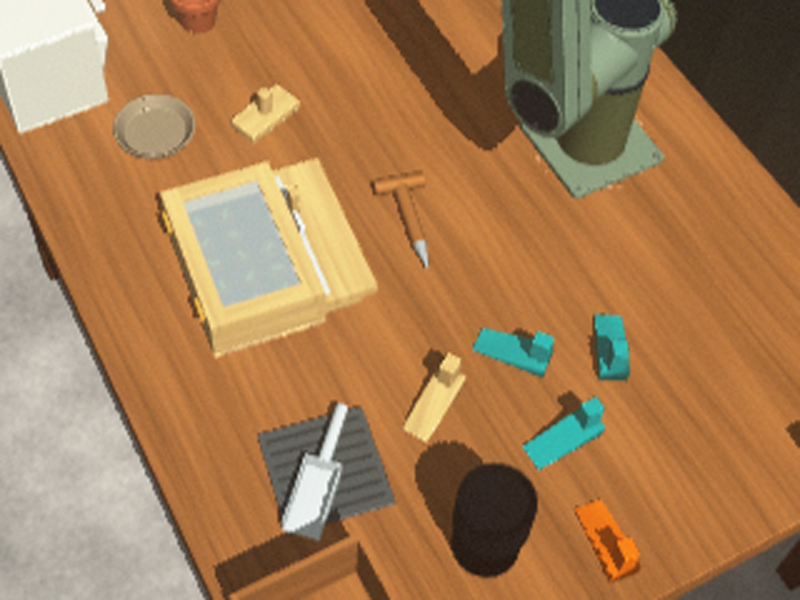

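Top view (crop/2.5 + [80,100]): the case is at about px (292,178), with the shutter tab near (302,190). Wedge candidates are pale wood with a square post at (196,212), turquoise at (157,252), (202,255) and (184,295), and orange at (110,243). The pale one at (371,215) has a round post in the middle and is not tapered, so it is the tamper. The wooden wedge at top (196,212), scene (314,279) fits: wood-coloured, square post at one end. I'll fit both poses to the image edges and confirm in one crop.

```bash
cat > fit.py <<'E'
from h import *
from scipy.optimize import minimize, least_squares
from scipy.ndimage import map_coordinates, gaussian_filter
B=lambda x0,x1,y0,y1,z:[(x0,y0,z),(x1,y0,z),(x1,y1,z),(x0,y1,z)]
def loop(P): return [(P[i],P[(i+1)%4]) for i in range(4)]
CASE=loop(B(-.095,.095,-.14,.14,.09))+[((-.185,-.14,.06),(-.185,.14,.06)),((-.185,-.14,.06),(-.1,-.14,.06)),((-.185,.14,.06),(-.1,.14,.06))]
WEDGE=[((.06,-.022,0),(.06,.022,0)),((.06,-.022,.003),(-.025,-.022,.027)),((.06,.022,.003),(-.025,.022,.027)),
 ((-.025,.022,.027),(-.06,.022,.027)),((-.06,-.022,.027),(-.025,-.022,.027)),((-.06,-.022,.027),(-.06,.022,.027))]+loop(B(-.058,-.028,-.012,.012,.075))
def tf(q,X): c,s=np.cos(q[2]),np.sin(q[2]); X=np.asarray(X); return np.c_[X[:,0]*c-X[:,1]*s+q[0],X[:,0]*s+X[:,1]*c+q[1],X[:,2]]
def fit(ps,edges,q0,z=0,sig=(3,1.5,.8)):
    S=np.concatenate([np.linspace(a,b,40) for a,b in edges])+[0,0,z]; q=np.array(q0,float)
    for s in sig:
        G=[]
        for p in ps:
            L=gaussian_filter(p["image"].astype(float),(s,s,0)); gy,gx=np.gradient(L,axis=(0,1)); g=np.sqrt((gx**2+gy**2).sum(2)); G.append(np.minimum(g/np.percentile(g,98),1.))
        def cost(d):
            X=tf(q+d*[.01,.01,.05],S); return -sum(map_coordinates(g,proj(p,X).T[::-1],order=1).mean() for p,g in zip(ps,G))
        r=minimize(cost,np.zeros(3),method="Nelder-Mead",options=dict(initial_simplex=np.vstack([np.zeros(3),np.eye(3)])*s/1.5-s/6)); q=q+r.x*[.01,.01,.05]
    return q,r.fun
def draw(img,p,q,edges,k,off,col,z=0):
    for a,b in edges:
        uv=(proj(p,tf(q,np.array([a,b])+[0,0,z]))+.5-off)*k
        cv2.line(img,*[tuple(int(v) for v in w) for w in np.round(uv)],col,1)
E
python3 - <<'E'
from fit import *
import pickle
ps=pickle.load(open("ps.pkl","rb")); T,S=ps["top"],ps["scene"]
c=lambda x,y:np.array([x/2.5+80,y/2.5+100])
kp=np.array([(.095,.14,.09),(.095,-.14,.09),(-.095,-.14,.09),(-.095,.14,.09),(-.185,.14,.06),(-.185,-.14,.06)])
uv=np.array([c(*a) for a in [(445,88),(634,107),(624,235),(430,215),(425,278),(616,298)]])
r=least_squares(lambda q:(proj(T,tf(q,kp))-uv).ravel(),[.45,0,-.1]); print("kp case",r.x,np.abs(r.fun).max())
w=ray(T,c(303,302),.05);t=ray(T,c(272,250),0); d=t-w; a=np.arctan2(d[1],d[0]); m=(w+t)/2; print(w,t,np.linalg.norm(d[:2]))
out={}
for n,e,q0 in(("case",CASE,r.x),("wedge",WEDGE,[m[0]-.01*np.cos(a),m[1]-.01*np.sin(a),a])):
    for l,pp in(("both",[T,S]),("top",[T]),("scene",[S])):
        q,f=fit(pp,e,q0); print(n,l,np.round(q,4),round(f,3)); out[n,l]=q
pickle.dump(out,open("q.pkl","wb"))
k=5; tiles=[]
for p,n,e,o,wh in((T,"case",CASE,(245,130),(80,100)),(T,"wedge",WEDGE,(165,180),(70,60)),(S,"case",CASE,(200,180),(95,90)),(S,"wedge",WEDGE,(280,250),(60,60))):
    pass
def tile(p,n,e,o,w,h,k):
    I=cv2.resize(np.ascontiguousarray(p["image"][o[1]:o[1]+h,o[0]:o[0]+w]),(w*k,h*k),interpolation=cv2.INTER_CUBIC); draw(I,p,out[n,"both"],e,k,np.array(o),(255,0,0)); return I
A=np.hstack([tile(T,"case",CASE,(245,130),100,75,4),tile(S,"case",CASE,(198,180),100,75,4)])
Bm=np.hstack([tile(T,"wedge",WEDGE,(170,185),50,37,8),tile(S,"wedge",WEDGE,(290,260),50,37,8)])
save("fit1",np.vstack([A,Bm]))
E
```

```text
kp case [ 0.67052568 -0.03219641 -0.10980314] 0.4622442418217929
[0.47040216 0.30531355 0.05      ] [0.55730145 0.36212898 0.        ] 0.10382427846626387
case both [ 0.6747 -0.0303 -0.1121] -1.574
case top [ 0.6742 -0.0303 -0.1121] -0.889
case scene [ 0.6753 -0.0305 -0.1149] -0.69
wedge both [0.5131 0.3347 0.5415] -1.517
wedge top [0.5116 0.3339 0.5351] -0.681
wedge scene [0.5138 0.335  0.5441] -0.849
```

View pics/fit1.png

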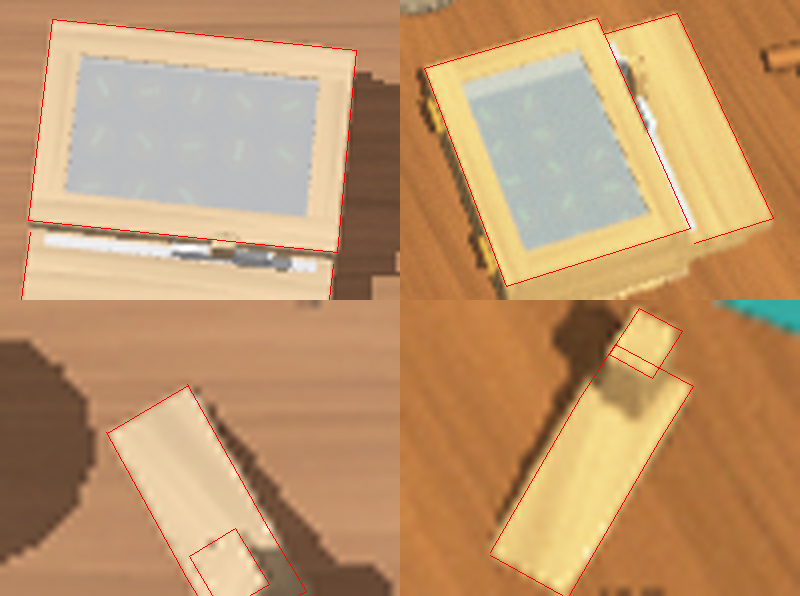

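The fits agree in both views to about 2 mm. The crop confirms the wedge: wood, tapered, with a square post on its thick end. Next I open the shutter.

```bash
cat >> fit.py <<'E'
import pickle
QC=None
def W(q,x,y,z): return tf(q,[(x,y,z)])[0]
E
python3 - <<'E'
from fit import *
o=pickle.load(open("q.pkl","rb")); c=o["case","both"]; ps=pickle.load(open("ps.pkl","rb"))
yaw=np.degrees(c[2])
tab=W(c,-.104,-.05,.11); print("tab",tab,[proj(ps[n],tab).round(1) for n in ps])
rot=[180,0,yaw]
P=lambda x,y,z:W(c,x,y,z+.18)
print(env.ik(P(-.106,-.05,.22),rot))
env.goto(P(-.106,-.05,.22),rot)
hit=env.movel(P(-.106,-.05,.119),speed=.12,f_stop=8); print("hit",hit)
env.grasp(10); s=env.get_state(); print(s["gripper_width"],s["grasp_force"],s["contact_force"],s["clock"])
E
```

```text
tab [ 0.56573201 -0.06838676  0.11      ] [array([[255.9, 196.7]]), array([[304. , 191.2]])]
[-1.56255283e+01  1.11896395e+01  8.96547676e+01 -2.54444375e-14
  7.91555929e+01  8.07945924e+01]
hit False
0.022223550831112705 10.000337809324265 [0.5317693  4.5275264  1.56086776] 4.9417
```

```bash
python3 - <<'E'
from fit import *
o=pickle.load(open("q.pkl","rb")); c=o["case","both"]; yaw=np.degrees(c[2]); rot=[180,0,yaw]
P=lambda x,y,z:W(c,x,y,z+.18)
hit=env.movel(P(-.106,.068,.119),speed=.08,f_stop=20); s=env.get_state(); print(hit,s["gripper_width"],s["contact_force"],s["position"]-P(-.106,.068,.119))
env.release(); env.movel(P(-.106,.068,.24),speed=.15)
p=env.snapshot("top");S=env.snapshot("scene")
for q in(p,S): print([(d["at"],d["p"]) for d in env.find_in(q,"shutter_tab")][:2],proj(q,W(c,-.104,.07,.11)))
q=o["wedge","both"]; w=np.degrees(q[2])
for y in(w,w+180): print(y,env.ik(W(q,-.043,0,.053+.18),[180,0,y]))
g=W(q,-.043,0,0)
env.goto(g+[0,0,.053+.18+.1],[180,0,w]); s=env.get_state(); print(s["clock"])
a=np.hstack([cv2.resize(np.ascontiguousarray(i["image"][150-d:150-d+100,x:x+100]),(400,400),interpolation=cv2.INTER_CUBIC) for i,x,d in((p,245,20),(S,198,-30))]); save("open",a)
E
```

```text
False 0.02188008912245495 [-0.58069519  1.41603817  1.5445761 ] [-1.64593224e-05  4.58209313e-05  4.41306858e-05]
[([272.2, 188.2], 0.6)] [[270.44881563 187.76849952]]
[([265.2, 221.5], 0.48)] [[265.92533902 219.36292626]]
31.02447381673715 [ 2.45712911e+01  2.25055362e+01  9.69204798e+01 -2.54444375e-14
  6.05739841e+01  8.35468173e+01]
211.02447381673716 [ 24.57129113  22.50553616  96.92047975   0.          60.57398409
 -96.45318269]
10.0333
```

View pics/open.png

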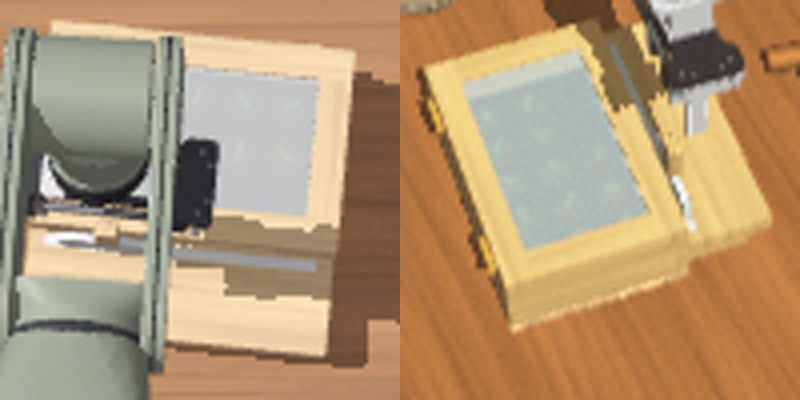

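The shutter tab now shows at the left end (top px 272,188 and scene px 265,221), where full opening predicts it, and the lid is still shut. Next is the wedge.

```bash
python3 - <<'E'
from fit import *
o=pickle.load(open("q.pkl","rb")); c=o["case","both"]; q=o["wedge","both"]; w=np.degrees(q[2]); yaw=np.degrees(c[2])
g=W(q,-.043,0,0)
print("hit",env.movel(g+[0,0,.053+.18],speed=.12,f_stop=10))
env.grasp(45); s=env.get_state(); print(s["gripper_width"],s["grasp_force"],s["contact_force"])
env.movel(g+[0,0,.053+.18+.13],speed=.15)
P=lambda toe,h:W(c,toe-.103,-.05,.06+h+.053+.18)
env.goto(P(-.115,.07),[180,0,yaw]); s=env.get_state(); print(s["gripper_width"],s["grasp_force"],s["contact_force"],s["clock"])
T=env.snapshot("top");S=env.snapshot("scene")
pickle.dump((T,S),open("ps2.pkl","wb"))
q0=W(c,-.115-.06,-.05,0); q0[2]=c[2]
for pp in([T,S],[S],[T]): 
    r,f=fit(pp,WEDGE,q0,z=.13,sig=(1.5,.8)); print(np.round(r-q0,4),f)
k=5;o2=(225,195)
I=[]
for p,o2 in((S,(215,185)),(T,(260,170))):
    i=cv2.resize(np.ascontiguousarray(p["image"][o2[1]:o2[1]+80,o2[0]:o2[0]+80]),(400,400),interpolation=cv2.INTER_CUBIC); draw(i,p,q0,WEDGE,5,np.array(o2),(255,0,0),z=.13); I.append(i)
save("held",np.hstack(I))
E
```

```text
hit False
0.02390095746448152 44.94308888912201 [-0.70535338 -0.50601522  0.15080906]
0.024020438841039948 44.94304955005646 [ 0.24179265  0.03748285 -0.00718867] 14.4917
[ 0.0048  0.0098 -0.0779] -1.0662324456188006
[ 0.0027  0.0047 -0.1361] -0.556512341853366
[-0.0042  0.0094  0.0007] -0.5420211003111055
```

View pics/held.png

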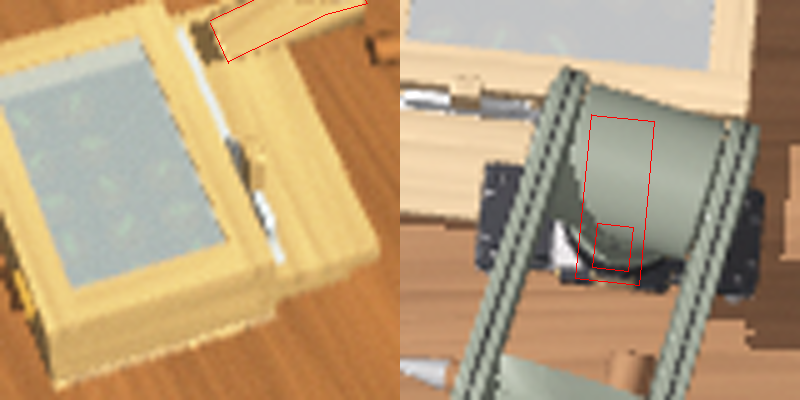

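The left half shows the wedge held flat, its thin end on the predicted outline at about (218,40), just in front of the case. The arm hides it in the top view. Now I lower it onto the ledge and slide it in.

```bash
python3 - <<'E'
from fit import *
o=pickle.load(open("q.pkl","rb")); c=o["case","both"]
P=lambda toe,h:W(c,toe-.103,-.05,.06+h+.053+.18)
ci=np.array([np.cos(c[2]),np.sin(c[2])])
env.movel(P(-.115,.012),speed=.1)
hit=env.movel(P(-.115,-.004),speed=.02,f_stop=4); s=env.get_state()
h=s["position"][2]-.06-.053-.18; print("ledge hit",hit,h,s["contact_force"],s["clock"])
h+=.0007
env.movel(P(-.115,h),speed=.02)
for toe in(-.09,-.075,-.068,-.063,-.058,-.053):
    hit=env.movel(P(toe,h),speed=.03,f_stop=8); s=env.get_state(); f=s["contact_force"]
    print(toe,hit,"fx",round(f[:2]@ci,2),"fz",round(f[2],2),"z",round(s["position"][2]-P(0,h)[2],4),"lag",np.round(s["position"]-P(toe,h),4),s["clock"])
    if hit: break
E
```

```text
ledge hit True -0.0002888166384701907 [0.12501419 0.40883163 2.60126493] 15.9417
-0.09 False fx 0.09 fz -1.28 z -0.0001 lag [-0.0001  0.     -0.0001] 17.175
-0.075 False fx -0.44 fz -1.01 z -0.0001 lag [ 0.      0.     -0.0001] 17.825
-0.068 False fx 0.79 fz -0.86 z 0.0 lag [ 0.0002 -0.      0.    ] 18.2083
-0.063 False fx 0.11 fz -2.34 z -0.0003 lag [ 0.      0.     -0.0003] 18.525
-0.058 True fx -1.71 fz 5.15 z -0.0 lag [-0.0027  0.0004 -0.    ] 18.7333
```

```bash
python3 - <<'E'
from fit import *
o=pickle.load(open("q.pkl","rb")); c=o["case","both"]
P=lambda toe,h:W(c,toe-.103,-.05,.06+h+.053+.18)
ci=np.array([np.cos(c[2]),np.sin(c[2])]); h=.0004
for toe in(-.056,-.050,-.044,-.038,-.036):
    hit=env.movel(P(toe,h),speed=.02,f_stop=20); env.sleep(.15); s=env.get_state(); f=s["contact_force"]
    print(toe,hit,"fx",round(f[:2]@ci,2),"fz",round(f[2],2),"ty",np.round(s["ft_torque"],2),"lag",np.round(s["position"]-P(toe,h),4),round(s["gripper_width"],4),s["grasp_force"].round(1),s["clock"])
    if hit: break
T=env.snapshot("top");S=env.snapshot("scene");pickle.dump((T,S),open("ps3.pkl","wb"))
q0=W(c,toe-.06,-.05,0); q0[2]=c[2]
o2=(200,180)
i=cv2.resize(np.ascontiguousarray(S["image"][180:280,200:300]),(600,600),interpolation=cv2.INTER_CUBIC); draw(i,S,q0,WEDGE,6,np.array(o2),(255,0,0),z=.06)
cl=np.cos(.037);LID=[]
for a in(.037,):
    F=lambda y:(.095-.19*np.cos(a)-.018*np.sin(-a)*-1*-1,y,.072+.19*np.sin(a)+.018*np.cos(a))
    LID=[(F(-.14),F(.14)),((-.095,-.14,.09),(-.095,.14,.09))]
draw(i,S,c,LID[:1],6,np.array(o2),(0,255,0)); draw(i,S,c,LID[1:],6,np.array(o2),(0,0,255)); save("in",i)
E
```

```text
Traceback (most recent call last):
AttributeError: 'float' object has no attribute 'round'
```

```bash
python3 - <<'E'
from fit import *
o=pickle.load(open("q.pkl","rb")); c=o["case","both"]
P=lambda toe,h:W(c,toe-.103,-.05,.06+h+.053+.18)
ci=np.array([np.cos(c[2]),np.sin(c[2])]); h=.0004
for toe in(-.056,-.050,-.044,-.038,-.036):
    hit=env.movel(P(toe,h),speed=.02,f_stop=20); env.sleep(.15); s=env.get_state(); f=s["contact_force"]
    print(toe,hit,"fx",round(f[:2]@ci,2),"fz",round(f[2],2),"t",np.round(s["ft_torque"],2),"lag",np.round(s["position"]-P(toe,h),4),round(s["gripper_width"],4),round(s["grasp_force"],1),s["clock"])
    if hit: break
T=env.snapshot("top");S=env.snapshot("scene");pickle.dump((T,S),open("ps3.pkl","wb"))
q0=W(c,toe-.06,-.05,0); q0[2]=c[2]
o2=np.array((200,180))
i=cv2.resize(np.ascontiguousarray(S["image"][180:280,200:300]),(600,600),interpolation=cv2.INTER_CUBIC); draw(i,S,q0,WEDGE,6,o2,(255,0,0),z=.06)
F=lambda y,a:(.095-.19*np.cos(a)+.018*np.sin(a),y,.072+.19*np.sin(a)+.018*np.cos(a))
draw(i,S,c,[(F(-.14,.037),F(.14,.037))],6,o2,(0,255,0)); draw(i,S,c,[(F(-.14,0),F(.14,0))],6,o2,(0,0,255)); save("in",i)
E
```

```text
-0.056 False fx -13.24 fz 14.44 t [ 0.12  1.97 -0.02] lag [-0.002   0.0002  0.0009] 0.0241 45.0 19.7417
-0.05 False fx -23.86 fz 22.14 t [ 0.19  3.68 -0.05] lag [-0.0042  0.0005  0.0007] 0.0236 45.0 20.3417
-0.044 False fx -20.11 fz 17.86 t [ 0.24  3.34 -0.04] lag [-0.0038  0.0006  0.0003] 0.0236 45.0 20.9417
-0.038 False fx -19.38 fz 17.32 t [0.36 3.2  0.05] lag [-0.0037  0.0007  0.0003] 0.024 45.0 21.5417
-0.036 False fx -21.54 fz 18.78 t [ 0.38  3.63 -0.05] lag [-0.0042  0.0008  0.0003] 0.0235 45.0 21.9417
```

View pics/in.png

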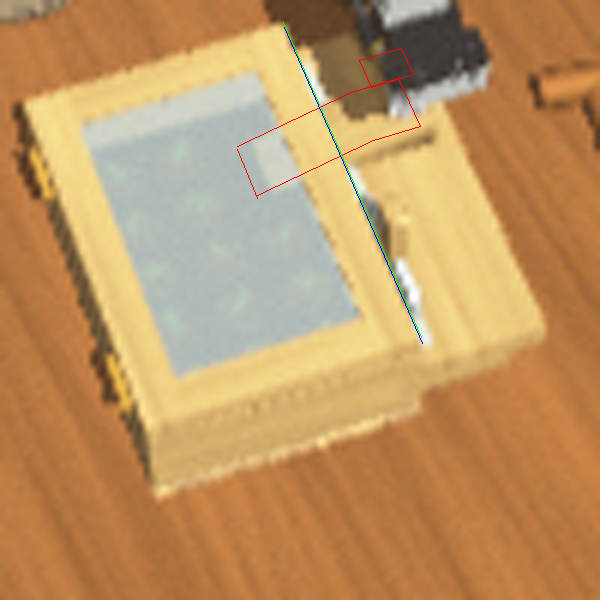

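The wedge toe shows through the pane near (255,170), inside the case. The push is stiffer than expected: fx is -20 N and fz is +18 N. I'll estimate the lid angle by comparing before and after images, then relieve the downward pressing.

```bash
cat > lid.py <<'E'
from fit import *
def lidfit(S,c,s=.8):
    L=gaussian_filter(S["image"].astype(float),(s,s,0)); gy,gx=np.gradient(L,axis=(0,1)); g=np.sqrt((gx**2+gy**2).sum(2)); g=np.minimum(g/np.percentile(g,98),1.5)
    t=np.linspace(.02,.185,150)
    out={}
    for n,y,hh in(("topL",.14,.018),("botL",.14,0.),("topR",-.14,.018)):
        A=np.arange(-.03,.1,.002); v=[]
        for a in A:
            X=np.c_[.095-t*np.cos(a)+hh*np.sin(a),np.full_like(t,y),.072+t*np.sin(a)+hh*np.cos(a)]
            v.append(map_coordinates(g,proj(S,tf(c,X)).T[::-1],order=1).mean())
        k=int(np.argmax(v)); out[n]=(round(A[k],3),round(max(v),2))
    return out
E
python3 - <<'E'
from lid import *
o=pickle.load(open("q.pkl","rb")); c=o["case","both"]
S0=pickle.load(open("ps.pkl","rb"))["scene"];S2=pickle.load(open("ps2.pkl","rb"))[1];S3=pickle.load(open("ps3.pkl","rb"))[1]
for s in(S0,S2,S3): print(lidfit(s,c))
st=env.get_state(); print(st["eef_rot"],np.degrees(c[2]),st["contact_force"])
I=[cv2.resize(np.ascontiguousarray(s["image"][185:265,200:280]),(400,400),interpolation=cv2.INTER_CUBIC) for s in(S2,S3)]
for u in I: draw(u,S2,c,[((-.041,-.072,.06),(-.041,-.028,.06))],5,np.array((200,185)),(255,0,0))
save("cmp",np.hstack(I))
E
```

```text
{'topL': (np.float64(-0.012), np.float64(0.34)), 'botL': (np.float64(0.098), np.float64(0.26)), 'topR': (np.float64(0.004), np.float64(0.81))}
{'topL': (np.float64(-0.014), np.float64(0.37)), 'botL': (np.float64(0.098), np.float64(0.28)), 'topR': (np.float64(0.004), np.float64(0.84))}
{'topL': (np.float64(0.018), np.float64(0.35)), 'botL': (np.float64(0.098), np.float64(0.22)), 'topR': (np.float64(0.028), np.float64(0.87))}
[-179.92248702    1.7944673    -6.33254916] -6.420120679915104 [-21.84924835   2.05188536  19.23696789]
```

View pics/cmp.png

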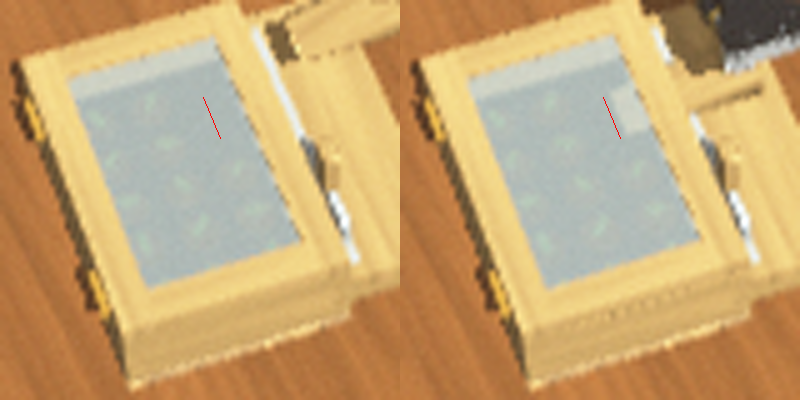

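The lid is up about 0.024–0.03 rad, with the toe at x ≈ -45 mm; arm compliance leaves it lagging. I'll push slightly further towards the middle of the band and ease the downward load.

```bash
python3 - <<'E'
from lid import *
o=pickle.load(open("q.pkl","rb")); c=o["case","both"]
P=lambda toe,h:W(c,toe-.103,-.05,.06+h+.053+.18)
for toe,h in((-.036,.0009),(-.031,.0012)):
    hit=env.movel(P(toe,h),speed=.015,f_stop=20); env.sleep(.3); s=env.get_state()
    print(toe,hit,s["contact_force"].round(1),s["eef_rot"].round(2),(s["position"]-P(toe,h)).round(4),s["clock"])
env.sleep(.5);S=env.snapshot("scene"); print(lidfit(S,c)); 
print([(d["at"],d["p"],proj(S,W(c,-.104,.07,.11))) for d in env.find_in(S,"shutter_tab")][:2])
s=env.get_state(); print(s["contact_force"],s["grasp_force"],s["gripper_width"],np.abs(s["qd"]).max())
i=cv2.resize(np.ascontiguousarray(S["image"][180:280,200:300]),(600,600),interpolation=cv2.INTER_CUBIC);save("fin",i)
E
```

```text
-0.036 False [-16.1   2.   13.2] [-179.92    1.63   -6.34] [-0.0035  0.0007 -0.0003] 22.5917
-0.031 False [-13.6   1.4   9.9] [-179.91    1.56   -6.35] [-0.0032  0.0007 -0.0007] 23.375
{'topL': (np.float64(0.022), np.float64(0.37)), 'botL': (np.float64(0.098), np.float64(0.23)), 'topR': (np.float64(0.038), np.float64(0.89))}
[([262.4, 220.5], 0.38, array([[265.92533902, 219.36292626]]))]
[-14.23545124   2.12341598   9.41499786] 44.999438524246216 0.023942685703814224 0.07531457345335989
```

View pics/fin.png

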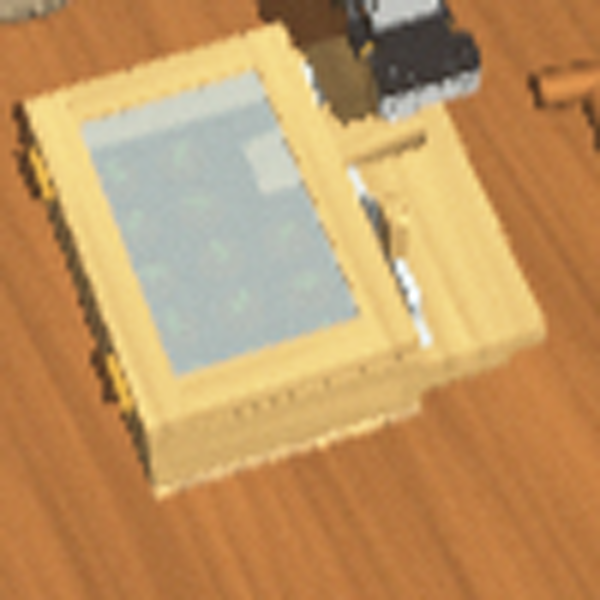

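The toe has moved further in (left edge about (248,160)). The lid is raised about 0.034 rad, roughly 6.5 mm, the tab is still at the open end (400,225), and forces are steady. Handing in.

```bash
python3 -c "
from rig import env
print(env.close_job())"
```

```text
the job is handed in; nothing more can be done
None
```

I handed the job in with the shutter fully open and the gripped wedge holding the lid about 6.5 mm up at its front edge, an estimate from the camera picture; no verdict came back.

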